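# Refit the crank lever on the tube feed's splined shaft

## Robot

A 7-joint arm with a two-finger parallel gripper is mounted at the origin on a cart in front of the work surface, level with it; the furniture and walls round the work are solid. World frame = base frame: x ahead of the robot, y to its left, z up, the work surface at z = 0. Lengths are in m, angles in degrees, forces in N, time in s.
With the tool pointing down it reaches from about 0.425 to 0.875 m from the base axis. Payload 4.7 kg.
Tool frame: the origin (TCP) lies midway between the tips of the shut fingers; the grasp point (between the pads) lies 19 mm behind it; z points along the fingers, y is the line along which they close (so a half turn about z gives the same grasp; the last joint's range is limited). The gripper opens to 87 mm and grips with 3 to 60 N. Pads are 19 mm wide; open, the fingers measure 117 mm over their backs; the gripper's body (75 mm by 190 mm) begins 51 mm behind the grasp point.
Start: joints at [-74.593, 18.392, -4.016, 83.108, 1.295, 78.541, -3.26], TCP at [0.164, 0.629, 0.223] pointing down, gripper open.
Joint ranges: [-163.93, 163.93], [-17.29, 119.83], [-79.2, 71.16], [3.27, 140.29], [-89.18, 269.18], [5.43, 117.66], [-154.24, 154.24]. Speed limits (degrees/s): [147.25, 147.25, 180, 180, 180, 180, 180].

## Interface

Orientations are given as [roll, pitch, yaw] about the fixed x, y, z axes, in that order (R = Rz(yaw) Ry(pitch) Rx(roll)).
In Python, from cell import env, viewer, boxes_of, masks_of gives the robot as it stands. The module is installed in compiled form; this text tells all that it offers.
- The arm moves only by the tool apply_moves, never from a script. Its argument "moves" is a list of rows, each a list of 7 numbers: the shift along the tool's x, y, z scaled (see below), then the turn, a rotation vector about the tool's x, y, z scaled (see below), then the opening, from 0 (shut) to 1 (fully open). A call has 1 to 20 rows; each row is the pose to reach, as a shift and turn from the pose commanded when the call began, along the tool's axes at that moment; what a row does not reach only later rows make up. The controller multiplies each number of a shift by 0.2 m and each number of a turn by 1.5 rad. A row lasts 1/10 s, in which the tool goes at most 50 mm and 8.59 degrees, less where a joint would pass 70% of its speed; a pose out of reach is approached as far as the arm can. A call with a number of a shift or a turn outside -1 to 1 is refused whole. A call with a gripper value outside its range is refused whole. The fingers move at their own pace and stop on an object; "grip_force" is the grip in N (left out, the last holds). Time passes only in rows, so rows that repeat a pose let the fingers close. It gives the time, the measured TCP pose, the force, the opening and the grip force at its end, in the units of the state.
- env.get_obs(): the state, without advancing time (a new reading comes with each control period).
- viewer.read_camera(name): name is "scene" or "top" or "wrist"; returns the picture (420x560x3 uint8, red, green, blue); there is no depth.
- viewer.get_calibration(name): a dict with "fov_y" (degrees; the focal length in pixels is half the picture's height over the tangent of half this angle, whatever the lens; pixels are square), "cx", "cy" (the principal point, pixels), "k1" (the pictures are not rectified: a ray, as slopes to the right and down, at radius r is drawn at 1 + k1 r^2 times it, then the intrinsics apply), "position" and "orientation" of the camera in the world. Camera axes: x right, y up, looking along -z (the intrinsics and any distortion apply to the point x, -y, -z); pixel columns grow to the right and rows downward; lengths in m; the calibration is good to about 2 mm. A picture is of the moment at which its call begins: read the wrist's pose just before it. get_calibration takes no time and is no camera call; for the wrist camera it gives the pose at the moment of the call.
- env.sign_off(): hands the job in; it is judged then, once.
Trained networks look in the newest picture that a camera, given by its name, has taken for a name from the list of things; names that differ only in an ending like _2 or _b are one class to them, and where a whole thing is asked for, a point or a joint stands for the part that bears it (a point fixed in the world has none). Each returns a list of dicts, best first, with "conf" (0 to 1); they miss things now and then, are a little off and sometimes report something else, mostly with a low value. They report only what shows in the picture. A call takes as long as a camera call.
- boxes_of(camera, target): "location" ([column, row] in pixels, amid what is visible of it).
- masks_of(camera, target): "pixels" (420x560 bool, what is visible of it) and "location" ([column, row] in pixels, amid what is visible of it).
The state is a dict: "time_s": time; "qpos": joint angles; "joint_velocities": joint speeds; "effort": joint torques, N m; "tool_pos": TCP position; "tool_rot": TCP orientation; "force": force on the tool from outside, world axes, zero at the start; "wrist_torque": the same for the moment, N m; "grip_width": finger opening in m; "grasp_force": force on a finger pad.
Only numpy, scipy, OpenCV 4.12 (cv2) and the standard library are available. Lean on these libraries where they do the work, as an engineer would, in place of code of your own. Each camera call takes 0.05 s, during which the arm holds its last target. There are 200 camera calls.

## Task

Put the blue crank lever back on the splined shaft of the green feed gearbox, on the spline that makes its arm point most nearly towards the red mark on the gearbox's front, and bring it fully home, flat on its seat. Then screw the black wing knob on the hub clockwise until it stops tight, and leave the lever standing there. Do not push the other things on the bench about.

Things in the scene. Friction and masses are not known exactly. Their poses are not given: they have to be found in the camera images.
- gearbox: green cast gearbox of a tube feed unit, fixed to the bench; flange 136 x 130 mm, housing 106 x 106 mm, 42 mm high, a black feed roller (40 mm high) on its +x side. Origin at the centre of its underside, under the shaft; z up. The red mark is on the middle of its -x side: its own -x axis is the direction to the mark.
- shaft_end (a point): top end of the upright, fixed steel shaft, on its axis, 71 mm above the bench; axes as the gearbox's, NOT those of the splines. The top 8 mm is a plain round pilot, 26 mm in diameter, its last 4 mm tapered to 19 mm. Below it stand the splines. How they are turned is not reported and differs each time: see it from above or find it by touch.
- spline_top (a point): on the shaft's axis, at the height of the splines' upper ends, 63 mm above the bench; axes as the gearbox's. Six equal splines, 60 degrees apart, 7 mm wide, 38 mm across, 18 mm high, round the 26 mm core. The one nearest to the red mark stands at most 0.36 rad (21 degrees) to either side of it.
- seat (a point): centre of the flat round steel seat (60 mm across) at the shaft's foot, 45 mm above the bench, on which the hub must rest; axes as the gearbox's
- lever_hub (a point): the lever's hub, a blue block 54 x 54 mm, 34 mm high, flat sides; this point is on its axis, 25 mm above its underside, a good height to grip it across the sides facing its own +-y. The arm runs along its own -x, z up. 300 g (varies by a fifth), centre of mass in the hub. One groove of its hole faces exactly along the arm, so once on, the arm points along a spline.
- lever_bottom (a point): centre of the hub's underside, at height 0 at the start; axes as the lever's. The splined hole opens here: 28 mm deep, bore 28 mm, six grooves, about 1 mm play all round (slides on if turned within about 3 degrees of right). Over the shaft it first slips on the pilot, then stops on the splines 18 mm above the seat; only when turned to match does it go down the rest.
- lever_grip (a point): middle of the upright orange grip (20 mm in diameter, 40 mm high, top 57 mm above the lever's underside) at the end of the arm, 110 mm from the hub's axis. The arm is 24 mm wide, its top 16 mm above the underside.
- knob_center (a point): middle of the wing of the black wing knob captive on top of the hub, on the hub's axis, 51.5 mm above the lever's underside; the wing is 42 mm long along its own x, 12 mm thick along its own y, 22 mm high (40.5 to 62.5 mm above the underside). Under it a 26 mm collar, 4 mm high, and a steel disc 38 mm across, its top 36.5 mm above the underside.
- clamp_knob (a joint): turn of the wing knob (rad), growing clockwise seen from above: starts at 0 to 0.5, stops tight at 2.6. At 0 the wing lies along the arm. It turns with about 0.06 N m and stays where it is left; it does not move down as it turns.
- screwdriver: 190 mm screwdriver with a red grip, lying near the bench's front edge; bystander. Origin at the centre of its underside.
- masking_tape: roll of beige masking tape, 104 mm across, 25 mm high; bystander. Origin at the centre of its underside.
- plug_gauge: steel plug gauge, 97 mm long, 22 mm thick, lying on its side; bystander. Origin at the centre of its underside.
- ink_pad: dark blue ink pad 58 x 88 mm, 11 mm high; bystander. Origin at the centre of its underside.

How it is judged:
By the outcome, as a careful person would: the job done as asked, in the order asked, and still so for the second after the job is handed in, with the robot touching nothing.
It also fails if it takes over 72 s, if anything falls off the work surface, if the arm or the gripper's body presses on something with over 40 N, if the wrist force passes 120 N, or if a joint passes its speed limit or range.

## Working session

There is one attempt and no reset: what is moved stays moved. The work goes in short steps, Python scripts to look and compute and a tool call to move; the robot and the scene stay as the last step left them, time stands still between calls to the robot, and variables do not carry over. Pictures are saved under pics/ and viewed, at most 10 in all, crops included, and the job is handed in when it is done.

Besides the shell and the picture viewer there is one more tool, called after ">>>" by a JSON object that holds its "api" and its "payload". apply_moves: Moves the arm, as the interface text tells. Shifts and turns lie within -1 to 1; 1 stands for 0.2 m of shift or 1.5 rad of turn. Its arguments: {"type":"object","properties":{"moves":{"type":"array","items":{"type":"array","items":{"type":"number","minimum":-1,"maximum":1}}},"grip_force":{"type":"number"}},"required":["moves"]}

```bash
mkdir -p pics
cat > h.py <<'E'
import numpy as np, cv2
from scipy.spatial.transform import Rotation as R
from cell import env, viewer, boxes_of, masks_of
def rot(o):
    o=np.array(o,float)
    if o.shape==(3,3): return o
    if o.size==4: return R.from_quat(o).as_matrix()
    return R.from_euler('xyz',o,degrees=True).as_matrix()
def K(c):
    f=210/np.tan(np.radians(c['fov_y'])/2); return f
def to_world(c,px,z):
    f=K(c); d=np.array([(px[0]-c['cx'])/f,(px[1]-c['cy'])/f]); u=d.copy()
    for _ in range(20): u=d/(1+c['k1']*(u@u))
    r=rot(c['orientation'])@np.array([u[0],-u[1],-1]); p=np.array(c['position'])
    return p+r*(z-p[2])/r[2]
def to_px(c,P):
    q=rot(c['orientation']).T@(np.array(P)-np.array(c['position'])); s=np.array([q[0]/-q[2],-q[1]/-q[2]])
    return s*(1+c['k1']*(s@s))*K(c)+[c['cx'],c['cy']]
def save(im,n): cv2.imwrite('pics/'+n,im[:,:,::-1])
E
python3 - <<'E'
from h import *
o=env.get_obs(); print(o)
for n in ['top','scene','wrist']:
    c=viewer.get_calibration(n); print(n,c)
ims={}
for n in ['top','scene']:
    im=viewer.read_camera(n); save(im,n+'0.png'); c=viewer.get_calibration(n)
    for t,z in [('gearbox',.045),('lever_hub',.034),('lever_grip',.057),('clamp_knob',.06),('screwdriver',.01),('masking_tape',.025),('plug_gauge',.011),('ink_pad',.011)]:
        for b in boxes_of(n,t)[:2]: print(n,t,round(b['conf'],2),np.round(b['location']),to_world(c,b['location'],z).round(3))
E
```

```text
{'time_s': 0.0, 'qpos': array([-74.5944967 ,  18.4394903 ,  -4.01599575,  83.17690364,
         1.29528679,  78.53976571,  -3.26079419]), 'joint_velocities': array([ 0.00269859, -0.08922118, -0.00308444, -0.0943031 , -0.06809594,
        0.05245088,  0.0274772 ]), 'effort': array([ 5.05238149e-04, -4.91290605e+01, -4.03340813e-01, -3.12524414e+01,
       -6.37893146e-02,  4.37620562e-02,  1.81438586e-04]), 'tool_pos': array([0.16372321, 0.62845913, 0.22143916]), 'tool_rot': array([-1.79889104e+02,  5.93907194e-03,  1.65404000e+02]), 'force': array([-1.20647573,  0.5700838 ,  0.10550395]), 'wrist_torque': array([-0.05165251,  0.00833167,  0.03006461]), 'grasp_force': 0.0, 'grip_width': 0.0871335790173327}
top {'fov_y': 46.01862414345816, 'cx': 272.60051353895113, 'cy': 205.11146201148037, 'k1': -0.09719126908904305, 'position': array([0.42215952, 0.07521407, 1.15410108]), 'orientation': array([  5.77954797,   0.57247638, -91.48371599])}
scene {'fov_y': 51.56605095798973, 'cx': 271.58614896276333, 'cy': 215.92714753563973, 'k1': 0.026226484086724226, 'position': array([-0.01993073, -0.
[... 654 characters left out ...]
p masking_tape 0.31 [326. 172.] [ 0.611 -0.043  0.025]
top plug_gauge 0.58 [216. 201.] [0.552 0.215 0.011]
top plug_gauge 0.54 [233. 146.] [0.68  0.173 0.011]
top ink_pad 0.67 [300. 278.] [0.369 0.025 0.011]
scene gearbox 0.82 [342. 255.] [ 0.58  -0.078  0.045]
scene lever_hub 0.69 [344. 254.] [ 0.6   -0.063  0.034]
scene lever_hub 0.62 [257. 221.] [0.513 0.182 0.034]
scene lever_grip 0.84 [257. 219.] [0.494 0.155 0.057]
scene screwdriver 0.85 [267. 302.] [ 0.37  -0.088  0.01 ]
scene masking_tape 0.62 [279. 195.] [0.663 0.299 0.025]
scene plug_gauge 0.71 [311. 213.] [0.69  0.175 0.011]
scene plug_gauge 0.63 [342. 258.] [ 0.61  -0.047  0.011]
scene ink_pad 0.73 [236. 274.] [0.363 0.03  0.011]
```

View pics/top0.png

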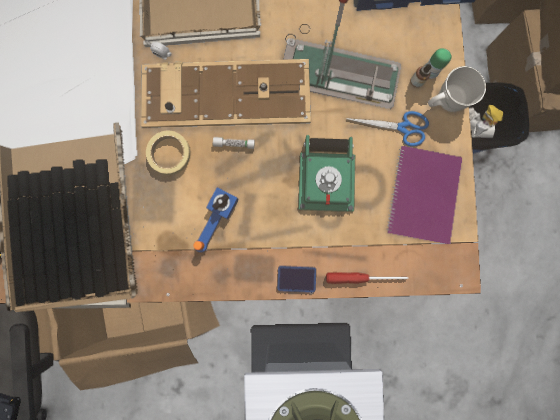

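View pics/scene0.png

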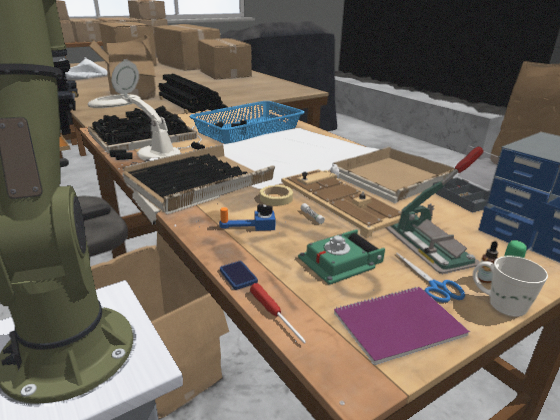

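```bash
cat >> h.py <<'E'
def go(p,yaw,n=1,frm=None):
    """row numbers (shift, turn) from present pose (or (pos,yaw)) to vertical pose p,yaw split in n calls"""
    o=env.get_obs()
    p0,y0=(o['tool_pos'],o['tool_rot'][2]) if frm is None else frm
    for k in range(n):
        p1=np.array(p0)+(np.array(p)-p0)/(n-k); dy=((yaw-y0+180)%360-180)/(n-k)
        y=np.radians(y0); d=p1-p0
        s=[d@[np.cos(y),np.sin(y),0],d@[np.sin(y),-np.cos(y),0],-d[2]]
        print('call',k,'shift',np.round(np.array(s)/.2,3),'turnz',round(-np.radians(dy)/1.5,3),'rows>=',int(np.ceil(max(np.linalg.norm(d)/.05,abs(dy)/8.59))))
        p0,y0=p1,y0+dy
E
python3 - <<'E'
from h import *
c=viewer.get_calibration('top')
h=to_world(c,(222,202),.063); g=to_world(c,(198,246),.057); s=to_world(c,(329,178),.071); m=to_world(c,(328,199),.03)
print(h,g,s,m, np.degrees(np.arctan2(*(h-g)[1::-1])))
go([h[0],h[1],.23],151,3)
E
```

```text
[0.54282666 0.19556378 0.063     ] [0.4466575  0.25131416 0.057     ] [ 0.58900702 -0.04324237  0.071     ] [ 0.54683408 -0.04358402  0.03      ] -30.101366126298096
call 0 shift [-0.793 -0.54  -0.012] turnz 0.056 rows>= 4
call 1 shift [-0.836 -0.472 -0.012] turnz 0.056 rows>= 4
call 2 shift [-0.872 -0.4   -0.012] turnz 0.056 rows>= 4
```

>>> {"api": "apply_moves", "payload": {"moves": [[-0.79, -0.54, 0, 0, 0, 0.056, 1], [-0.79, -0.54, 0, 0, 0, 0.056, 1], [-0.79, -0.54, 0, 0, 0, 0.056, 1], [-0.79, -0.54, 0, 0, 0, 0.056, 1], [-0.79, -0.54, 0, 0, 0, 0.056, 1]]}}

```text
time_s: 1.4
tool_pos: [0.2961, 0.4792, 0.2232]
tool_rot: [-180.0, 0.2, 160.0]
force: [-0.0, 0.3, 0.4]
grip_width: 0.0873
grasp_force: 0.0
```

>>> {"api": "apply_moves", "payload": {"moves": [[-0.84, -0.47, 0, 0, 0, 0.056, 1], [-0.84, -0.47, 0, 0, 0, 0.056, 1], [-0.84, -0.47, 0, 0, 0, 0.056, 1], [-0.84, -0.47, 0, 0, 0, 0.056, 1], [-0.84, -0.47, 0, 0, 0, 0.056, 1]]}}

```text
time_s: 1.9
tool_pos: [0.4219, 0.3341, 0.2231]
tool_rot: [-180.0, 0.2, 155.1]
force: [-0.6, -0.3, 0.8]
grip_width: 0.0869
grasp_force: 0.0
```

>>> {"api": "apply_moves", "payload": {"moves": [[-0.87, -0.4, 0, 0, 0, 0.056, 1], [-0.87, -0.4, 0, 0, 0, 0.056, 1], [-0.87, -0.4, 0, 0, 0, 0.056, 1], [-0.87, -0.4, 0, 0, 0, 0.056, 1], [-0.87, -0.4, 0, 0, 0, 0.056, 1], [-0.87, -0.4, 0, 0, 0, 0.056, 1], [-0.87, -0.4, 0, 0, 0, 0.056, 1]]}}

```text
time_s: 2.6
tool_pos: [0.5417, 0.1979, 0.2224]
tool_rot: [180.0, -0.1, 151.1]
force: [0.1, 0.5, 0.4]
grip_width: 0.0872
grasp_force: 0.0
```

Run:
```python
from h import *
import pickle
o=env.get_obs(); print(o['time_s'],o['tool_pos'],o['tool_rot'],o['qpos'].round(1))
c=viewer.get_calibration('wrist'); im=viewer.read_camera('wrist'); save(im,'w1.png'); pickle.dump(c,open('c1.pkl','wb'))
for t,z in [('lever_hub',.034),('lever_grip',.057),('clamp_knob',.063)]:
    for b in masks_of('wrist',t)[:1]: print(t,round(b['conf'],2),np.round(b['location']),to_world(c,b['location'],z).round(4),b['pixels'].sum())
go([.589,-.043,.22],180,2)
```

```text
2.6 [0.54168823 0.19793711 0.22243396] [ 1.79973315e+02 -5.98045970e-02  1.51110370e+02] [-40.4   9.5  20.   94.6  -3.4  76.5  41.3]
lever_hub 0.76 [287. 166.] [0.5253 0.219  0.034 ] 5127
lever_grip 0.85 [282. 165.] [0.5181 0.217  0.057 ] 5081
clamp_knob 0.83 [279. 192.] [0.538 0.202 0.063] 726
call 0 shift [-0.393 -0.469  0.007] turnz -0.168 rows>= 3
call 1 shift [-0.264 -0.553  0.007] turnz -0.168 rows>= 3
```

View pics/w1.png

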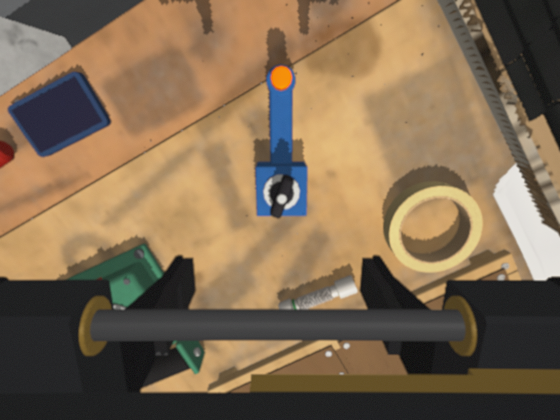

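>>> {"api": "apply_moves", "payload": {"moves": [[-0.39, -0.47, 0, 0, 0, -0.168, 1], [-0.39, -0.47, 0, 0, 0, -0.168, 1], [-0.39, -0.47, 0, 0, 0, -0.168, 1], [-0.39, -0.47, 0, 0, 0, -0.168, 1]]}}

```text
time_s: 3.2
tool_pos: [0.5658, 0.0705, 0.2231]
tool_rot: [-179.9, 0.1, 165.0]
force: [-0.1, -0.3, -0.2]
grip_width: 0.0873
grasp_force: 0.0
```

>>> {"api": "apply_moves", "payload": {"moves": [[-0.26, -0.55, 0.1, 0, 0, -0.168, 1], [-0.26, -0.55, 0.1, 0, 0, -0.168, 1], [-0.26, -0.55, 0.1, 0, 0, -0.168, 1], [-0.26, -0.55, 0.1, 0, 0, -0.168, 1], [-0.26, -0.55, 0.1, 0, 0, -0.168, 1], [-0.26, -0.55, 0.1, 0, 0, -0.168, 1]]}}

```text
time_s: 3.8
tool_pos: [0.5879, -0.0408, 0.2026]
tool_rot: [179.9, 0.0, -180.0]
force: [-0.7, 1.1, -0.4]
grip_width: 0.0869
grasp_force: 0.0
```

Run:
```python
from h import *
import pickle
c=pickle.load(open('c1.pkl','rb'))
f=lambda p,z:to_world(c,p,z)
g=f((281.5,77),.057); 
for p in [(256,163),(307,163),(256,216),(307,216),(281.5,189.5)]: print(f(p,.034).round(4))
print('grip',g)
h=f((281.5,189.5),.034); print('yaw',np.degrees(np.arctan2(*(h-g)[1::-1])),np.linalg.norm((h-g)[:2]))
a,b=f((288,180),.0625),f((277,214),.0625); print('wing yaw',np.degrees(np.arctan2(*(b-a)[1::-1])))
o=env.get_obs(); print(o['time_s'],o['tool_pos'],o['tool_rot'],o['qpos'].round(1))
c=viewer.get_calibration('wrist'); im=viewer.read_camera('wrist'); pickle.dump(c,open('c2.pkl','wb'))
q=to_px(c,[.589,-.043,.063]); print(q)
x,y=int(q[0])-130,max(0,int(q[1])-110); print('crop origin',x,y)
save(cv2.resize(im[y:y+220,x:x+260],None,fx=2.7,fy=2.7,interpolation=cv2.INTER_CUBIC),'w2.png'); save(im,'w2full.png')
```

```text
[0.507  0.1929 0.034 ]
[0.5322 0.2386 0.034 ]
[0.5564 0.1644 0.034 ]
[0.5828 0.2124 0.034 ]
[0.544  0.2024 0.034 ]
grip [0.44932412 0.25380057 0.057     ]
yaw -28.50402265503704 0.10771307983549908
wing yaw -46.028270816759786
3.8 [ 0.58792947 -0.04084999  0.20260712] [ 1.79919721e+02  4.51068429e-03 -1.79962917e+02] [-22.2  12.2  27.4  94.7  -5.9  74.6  96.3]
[274.14246913 202.9675017 ]
crop origin 144 92
```

View pics/w2.png

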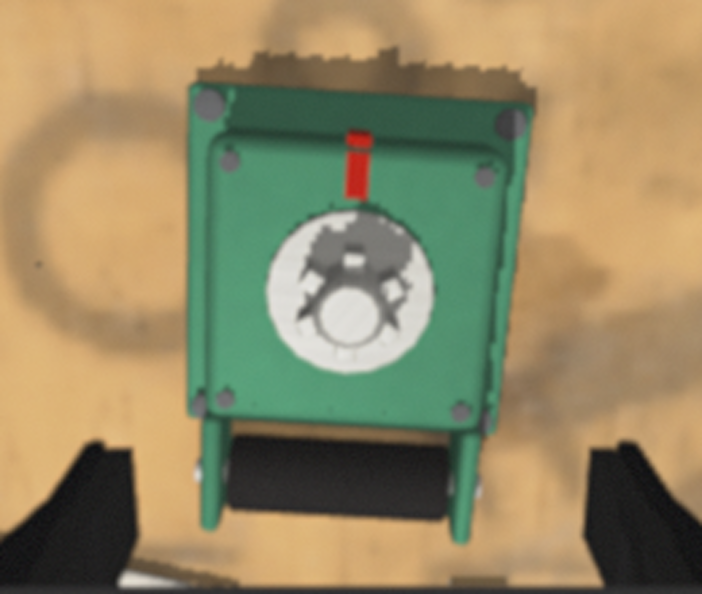

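Run:
```python
from h import *
import pickle
c=pickle.load(open('c2.pkl','rb'))
f=lambda p,z:to_world(c,(p[0]/2.7-.3+144,p[1]/2.7-.3+92),z)[:2]
S=np.array([f(p,.063) for p in [(354,258),(312,284),(304,326),(344,354),(391,337),(396,290)]])
ctr=(S[:3]+S[3:]).mean(0)/2; print('ctr spl',S.mean(0), 'seat',f((350,291),.045),'pilot',f((350,317),.071))
d=S-S.mean(0); a=np.degrees(np.arctan2(d[:,1],d[:,0]))%360; print(a.round(1),np.linalg.norm(d,axis=1).round(4))
r=np.degrees(np.angle(np.exp(1j*np.radians(a*6)).sum()))/6; print('spline angle mod 60',r)
B=[f(p,.042) for p in [(230,160),(485,177),(226,398),(461,411)]]
for i,j in [(0,1),(2,3),(0,2),(1,3)]: v=B[j]-B[i]; print(np.degrees(np.arctan2(v[1],v[0])),np.linalg.norm(v))
print('screws mean',np.mean(B,0),'mark',f((358,178),.042), f((358,199),.042))
go([.546,.2013,.13],151.5,2)
```

```text
ctr spl [ 0.59186667 -0.04369316] seat [ 0.59064428 -0.04391174] pilot [ 0.59242067 -0.04367863]
[175.7 236.1 291.5 352.4  54.  112.9] [0.0176 0.0154 0.0169 0.0165 0.0173 0.0168]
spline angle mod 60 -6.243638654954331
86.24181642021078 0.08834790957629632
86.58357104491711 0.08826590579882064
-3.4216485071514664 0.08839423731725131
-3.4741273416704797 0.08786731201484832
screws mean [ 0.59159911 -0.04373498] mark [ 0.55085754 -0.04105051] [ 0.55816861 -0.04105171]
call 0 shift [0.104 0.606 0.182] turnz 0.166 rows>= 3
call 1 shift [0.25  0.561 0.182] turnz 0.166 rows>= 3
```

>>> {"api": "apply_moves", "payload": {"moves": [[0.104, 0.606, 0, 0, 0, 0.166, 1], [0.104, 0.606, 0, 0, 0, 0.166, 1], [0.104, 0.606, 0, 0, 0, 0.166, 1], [0.104, 0.606, 0, 0, 0, 0.166, 1]]}}

```text
time_s: 4.25
tool_pos: [0.5659, 0.0862, 0.2026]
tool_rot: [179.8, -0.1, 166.3]
force: [0.4, 0.1, -0.7]
grip_width: 0.0866
grasp_force: 0.0
```

>>> {"api": "apply_moves", "payload": {"moves": [[0.25, 0.561, 0.36, 0, 0, 0.166, 1], [0.25, 0.561, 0.36, 0, 0, 0.166, 1], [0.25, 0.561, 0.36, 0, 0, 0.166, 1], [0.25, 0.561, 0.36, 0, 0, 0.166, 1], [0.25, 0.561, 0.36, 0, 0, 0.166, 1], [0.25, 0.561, 0.36, 0, 0, 0.166, 1]]}}

```text
time_s: 4.85
tool_pos: [0.5477, 0.1975, 0.1314]
tool_rot: [180.0, 0.1, 151.2]
force: [0.1, -0.9, 0.4]
grip_width: 0.0869
grasp_force: 0.0
```

Run:
```python
from h import *
o=env.get_obs(); print(o['time_s'],o['tool_pos'],o['tool_rot'])
c=viewer.get_calibration('wrist'); im=viewer.read_camera('wrist'); save(im,'w3.png')
for P in [(.546,.2013,.0625),(.4493,.2538,.057)]: print(to_px(c,P))
go([.546,.2013,.007],151.5,1)
```

```text
4.85 [0.54774431 0.19746032 0.13143321] [1.79971673e+02 8.91978505e-02 1.51246742e+02]
[280.18244607 224.38592685]
[279.81008501  56.21055176]
call 0 shift [0.019 0.013 0.623] turnz -0.004 rows>= 3
```

View pics/w3.png

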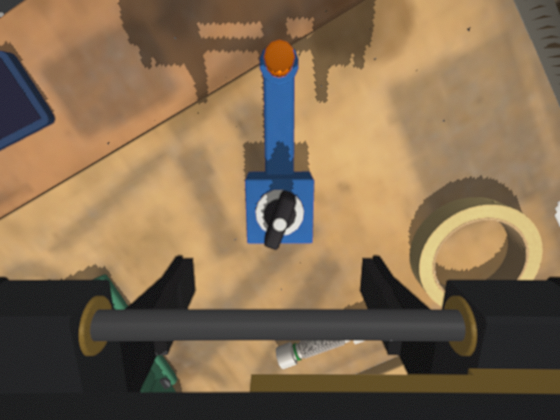

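>>> {"api": "apply_moves", "payload": {"moves": [[0.019, 0.013, 0.25, 0, 0, -0.004, 1], [0.019, 0.013, 0.45, 0, 0, -0.004, 1], [0.019, 0.013, 0.56, 0, 0, -0.004, 1], [0.019, 0.013, 0.61, 0, 0, -0.004, 1], [0.019, 0.013, 0.615, 0, 0, -0.004, 1], [0.019, 0.013, 0.615, 0, 0, -0.004, 1], [0.019, 0.013, 0.615, 0, 0, -0.004, 0], [0.019, 0.013, 0.615, 0, 0, -0.004, 0], [0.019, 0.013, 0.615, 0, 0, -0.004, 0], [0.019, 0.013, 0.615, 0, 0, -0.004, 0], [0.019, 0.013, 0.615, 0, 0, -0.004, 0], [0.019, 0.013, 0.615, 0, 0, -0.004, 0], [0.019, 0.013, 0.615, 0, 0, -0.004, 0], [0.019, 0.013, 0.615, 0, 0, -0.004, 0]], "grip_force": 40}}

```text
time_s: 6.3
tool_pos: [0.5447, 0.2024, 0.0077]
tool_rot: [-180.0, -0.0, 151.6]
force: [-1.6, -1.4, 3.8]
grip_width: 0.0534
grasp_force: 40.0
```

>>> {"api": "apply_moves", "payload": {"moves": [[0, 0, -0.2, 0, 0, 0, 0], [0, 0, -0.4, 0, 0, 0, 0], [0, 0, -0.6, 0, 0, 0, 0], [0, 0, -0.6, 0, 0, 0, 0], [0, 0, -0.6, 0, 0, 0, 0]]}}

```text
time_s: 6.8
tool_pos: [0.5448, 0.2031, 0.1275]
tool_rot: [179.9, 0.0, 151.7]
force: [-0.4, 0.3, -3.7]
grip_width: 0.0535
grasp_force: 40.0
```

Run:
```python
from h import *
o=env.get_obs(); print(o['time_s'],o['tool_pos'],o['tool_rot'],o['force'],o['grip_width'])
c=viewer.get_calibration('wrist'); im=viewer.read_camera('wrist'); save(im,'w4.png')
p=o['tool_pos']; y=np.radians(o['tool_rot'][2]); X=np.array([np.cos(y),np.sin(y),0]); b=p[2]-.0077
for dx in (-.003,0,.003): 
  q=p+dx*X
  print(dx,to_px(c,[*(q)[:2],b+.0625]),to_px(c,[*(q+.11*X)[:2],b+.057]),to_px(c,[*(q-.027*X)[:2],b+.034]))
go([.5917,-.0437,.13],173.8,2)
```

```text
6.8 [0.54476639 0.20310904 0.12753069] [1.79935711e+02 1.10716445e-02 1.51662713e+02] [-0.39209092  0.30837814 -3.661929  ] 0.05353419344726125
-0.003 [276.55797537 350.62025533] [276.36767612  25.24754355] [276.59265094 356.86298783]
0 [276.55411951 343.90619683] [276.36003828  13.48586518] [276.58982255 351.62981489]
0.003 [276.55019956 337.10063328] [276.35220717   1.47880886] [276.58695741 346.34097878]
call 0 shift [-0.398 -0.485 -0.01 ] turnz -0.129 rows>= 3
call 1 shift [-0.298 -0.552 -0.01 ] turnz -0.129 rows>= 3
```

View pics/w4.png

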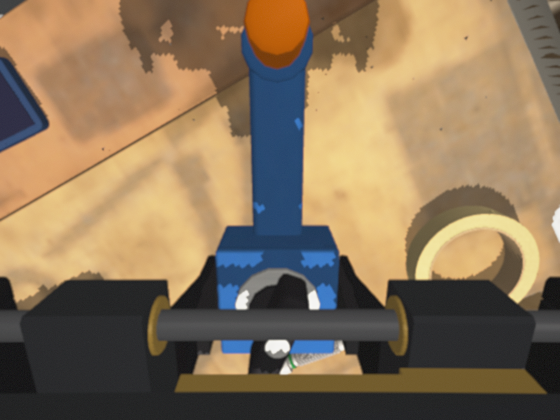

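>>> {"api": "apply_moves", "payload": {"moves": [[-0.395, -0.485, 0, 0, 0, -0.129, 0], [-0.395, -0.485, 0, 0, 0, -0.129, 0], [-0.395, -0.485, 0, 0, 0, -0.129, 0], [-0.395, -0.485, 0, 0, 0, -0.129, 0], [-0.395, -0.485, 0, 0, 0, -0.129, 0]]}}

```text
time_s: 7.35
tool_pos: [0.5668, 0.0791, 0.1252]
tool_rot: [-179.9, -0.2, 162.6]
force: [-0.3, 0.9, -3.1]
grip_width: 0.054
grasp_force: 40.0
```

>>> {"api": "apply_moves", "payload": {"moves": [[-0.295, -0.552, 0, 0, 0, -0.129, 0], [-0.295, -0.552, 0, 0, 0, -0.129, 0], [-0.295, -0.552, 0, 0, 0, -0.129, 0], [-0.295, -0.552, 0, 0, 0, -0.129, 0], [-0.295, -0.552, 0, 0, 0, -0.129, 0], [-0.295, -0.552, 0, 0, 0, -0.129, 0]]}}

```text
time_s: 7.95
tool_pos: [0.5913, -0.0398, 0.1264]
tool_rot: [179.9, -0.1, 174.0]
force: [0.2, 0.8, -3.7]
grip_width: 0.0543
grasp_force: 40.0
```

Run:
```python
from h import *
o=env.get_obs(); print(o['time_s'],o['tool_pos'],o['tool_rot'],o['force'])
go([.5907,-.0436,.073],173.8,1)
```

```text
7.95 [ 0.59130142 -0.03982865  0.12641749] [ 1.79923566e+02 -1.19574029e-01  1.74036624e+02] [ 0.23086044  0.77578872 -3.72973336]
call 0 shift [ 0.001 -0.019  0.267] turnz 0.003 rows>= 2
```

>>> {"api": "apply_moves", "payload": {"moves": [[0, -0.017, 0.1, 0, 0, 0.003, 0], [0, -0.017, 0.2, 0, 0, 0.003, 0], [0, -0.017, 0.22, 0, 0, 0.003, 0], [0, -0.017, 0.235, 0, 0, 0.003, 0], [0, -0.017, 0.25, 0, 0, 0.003, 0], [0, -0.017, 0.265, 0, 0, 0.003, 0], [0, -0.017, 0.265, 0, 0, 0.003, 0]]}}

```text
time_s: 8.65
tool_pos: [0.5917, -0.0458, 0.075]
tool_rot: [179.9, 0.0, 173.6]
force: [-1.7, 0.6, -2.5]
grip_width: 0.0535
grasp_force: 40.0
```

Run:
```python
from h import *
for _ in range(2):
    o=env.get_obs(); print(o['time_s'],o['tool_pos'],o['tool_rot'],o['force'],o['wrist_torque']); viewer.read_camera('wrist')
```

```text
8.65 [ 0.59169202 -0.04576464  0.07502103] [1.79943202e+02 2.39507434e-02 1.73590113e+02] [-1.72692128  0.61397974 -2.54949343] [0.35188073 0.12928575 0.02984512]
8.7 [ 0.59166813 -0.04582939  0.07504247] [1.79945437e+02 2.30339469e-02 1.73584495e+02] [ 0.09468709  1.24254562 -2.23300233] [0.34218281 0.08732871 0.016334  ]
```

>>> {"api": "apply_moves", "payload": {"moves": [[0.003, 0.01, 0, 0, 0, 0, 0], [0.003, 0.01, 0, 0, 0, 0, 0], [0.003, 0.01, 0.01, 0, 0, 0, 0], [0.003, 0.01, 0.02, 0, 0, 0, 0], [0.003, 0.01, 0.02, 0, 0, 0, 0]]}}

```text
time_s: 9.25
tool_pos: [0.5907, -0.0446, 0.07]
tool_rot: [-180.0, -0.0, 173.6]
force: [0.2, 0.1, -3.2]
grip_width: 0.0534
grasp_force: 40.0
```

Run:
```python
from h import *
o=env.get_obs(); print(o['time_s'],o['tool_pos'],o['tool_rot'],o['force'],o['wrist_torque'])
```

```text
9.25 [ 0.59070551 -0.04457454  0.07004875] [-1.79988328e+02 -4.44755565e-02  1.73552136e+02] [ 0.1804492   0.05504823 -3.1912826 ] [-0.04579295  0.01538502  0.02818833]
```

>>> {"api": "apply_moves", "payload": {"moves": [[0, 0.002, 0.01, 0, 0, 0, 0], [0, 0.002, 0.02, 0, 0, 0, 0], [0, 0.002, 0.03, 0, 0, 0, 0], [0, 0.002, 0.03, 0, 0, 0, 0]]}}

```text
time_s: 9.65
tool_pos: [0.5909, -0.0439, 0.0641]
tool_rot: [-180.0, -0.0, 173.6]
force: [-0.1, 0.6, -3.0]
grip_width: 0.0538
grasp_force: 40.0
```

Run:
```python
from h import *
o=env.get_obs(); print(o['time_s'],o['tool_pos'],o['tool_rot'],o['force'],o['wrist_torque'])
```

```text
9.65 [ 0.59087372 -0.04394502  0.06414023] [-1.79998218e+02 -3.10616788e-02  1.73567971e+02] [-0.11028845  0.64884942 -3.00762935] [ 0.04586867 -0.08205029 -0.0126134 ]
```

>>> {"api": "apply_moves", "payload": {"moves": [[0, 0, 0.015, 0, 0, 0, 0], [0, 0, 0.03, 0, 0, 0, 0], [0, 0, 0.045, 0, 0, 0, 0], [0, 0, 0.055, 0, 0, 0, 0], [0, 0, 0.06, 0, 0, 0, 0], [0, 0, 0.06, 0, 0, 0, 0]]}}

```text
time_s: 10.25
tool_pos: [0.591, -0.044, 0.0528]
tool_rot: [180.0, -0.0, 173.6]
force: [-1.8, 0.0, -0.2]
grip_width: 0.0539
grasp_force: 40.0
```

Run:
```python
from h import *
o=env.get_obs(); print(o['time_s'],o['tool_pos'],o['tool_rot'],o['force'],o['wrist_torque'])
```

```text
10.25 [ 0.59099986 -0.04396268  0.05277174] [ 1.79988583e+02 -1.89417392e-02  1.73567288e+02] [-1.84902436  0.03315551 -0.20348784] [-0.06153882  0.48019011  0.0184058 ]
```

>>> {"api": "apply_moves", "payload": {"moves": [[0, 0, 0.008, 0, 0, 0, 0], [0, 0, 0.008, 0, 0, 0, 0], [0, 0, 0.008, 0, 0, 0, 0.9], [0, 0, 0.008, 0, 0, 0, 1], [0, 0, 0.008, 0, 0, 0, 1], [0, 0, 0.008, 0, 0, 0, 1], [0, 0, 0.008, 0, 0, 0, 1], [0, 0, -0.06, 0, 0, 0, 1], [0, 0, -0.12, 0, 0, 0, 1], [0, 0, -0.17, 0, 0, 0, 1], [0, 0, -0.17, 0, 0, 0.1, 1], [0, 0, -0.17, 0, 0, 0.2, 1], [0, 0, -0.17, 0, 0, 0.2, 1], [0, 0, -0.17, 0, 0, 0.2, 1]]}}

```text
time_s: 11.65
tool_pos: [0.5915, -0.0439, 0.0873]
tool_rot: [180.0, 0.0, 156.6]
force: [0.3, 0.0, -0.5]
grip_width: 0.0869
grasp_force: 0.0
```

Run:
```python
from h import *
o=env.get_obs(); print(o['time_s'],o['tool_pos'],o['tool_rot'],o['force'],o['qpos'].round(1))
im=viewer.read_camera('wrist'); save(im,'w5.png'); c=viewer.get_calibration('wrist')
print(to_px(c,[.5917,-.0437,.1075]))
go([.5917,-.0437,.0870],156,1)
```

```text
11.65 [ 0.59145149 -0.04385927  0.08726399] [1.79972296e+02 4.79309809e-02 1.56598368e+02] [ 3.04777173e-01  3.17836488e-04 -5.40529359e-01] [-22.6  18.7  28.8 101.6 -10.   62.3  76.3]
[277.20348336 295.46793242]
call 0 shift [-0.001  0.002  0.   ] turnz 0.007 rows>= 1
```

View pics/w5.png

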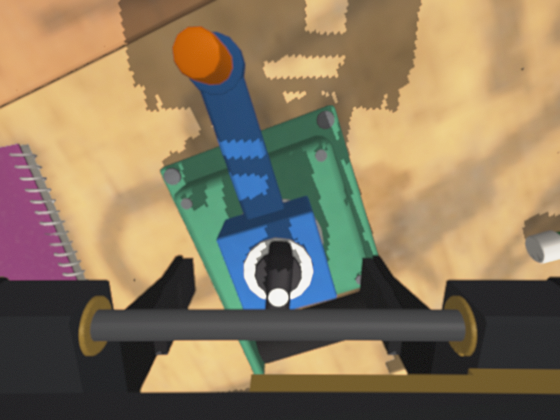

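>>> {"api": "apply_moves", "payload": {"moves": [[0, 0, 0, 0, 0, 0.005, 0], [0, 0, 0, 0, 0, 0.005, 0], [0, 0, 0, 0, 0, 0.005, 0], [0, 0, 0, 0, 0, 0.005, 0], [0, 0, 0, 0, 0, 0.005, 0], [0, 0, 0, 0, 0, 0.005, 0], [0, 0, 0, 0, 0, 0.005, 0], [0, 0, 0, 0, 0, 0.08, 0], [0, 0, 0, 0, 0, 0.16, 0], [0, 0, 0, 0, 0, 0.24, 0], [0, 0, 0, 0, 0, 0.32, 0], [0, 0, 0, 0, 0, 0.4, 0], [0, 0, 0, 0, 0, 0.48, 0], [0, 0, 0, 0, 0, 0.56, 0], [0, 0, 0, 0, 0, 0.64, 0], [0, 0, 0, 0, 0, 0.72, 0], [0, 0, 0, 0, 0, 0.8, 0], [0, 0, 0, 0, 0, 0.8, 0]], "grip_force": 30}}

```text
time_s: 13.5
tool_pos: [0.5917, -0.0437, 0.0866]
tool_rot: [179.9, 0.0, 87.6]
force: [2.2, 0.7, -0.3]
grip_width: 0.0122
grasp_force: 29.8
```

Run:
```python
from h import *
o=env.get_obs(); print(o['time_s'],o['tool_pos'],o['tool_rot'],o['force'],o['wrist_torque'],o['grip_width'],o['qpos'].round(1))
```

```text
13.5 [ 0.59168473 -0.04365995  0.08661765] [1.79933250e+02 3.50937438e-03 8.76326974e+01] [ 2.24431324  0.65664775 -0.29821667] [ 0.02455439 -0.34652825 -0.02475452] 0.012184815181751688 [-32.   20.8  40.6 101.9 -15.   62.8  11.3]
```

>>> {"api": "apply_moves", "payload": {"moves": [[0, 0, 0, 0, 0, 0.08, 0], [0, 0, 0, 0, 0, 0.16, 0], [0, 0, 0, 0, 0, 0.24, 0], [0, 0, 0, 0, 0, 0.32, 0], [0, 0, 0, 0, 0, 0.4, 0], [0, 0, 0, 0, 0, 0.48, 0], [0, 0, 0, 0, 0, 0.56, 0], [0, 0, 0, 0, 0, 0.64, 0], [0, 0, 0, 0, 0, 0.69, 0], [0, 0, 0, 0, 0, 0.69, 0]]}}

```text
time_s: 14.5
tool_pos: [0.5922, -0.0441, 0.0868]
tool_rot: [179.9, -0.1, 28.5]
force: [1.9, -1.0, -1.7]
grip_width: 0.0113
grasp_force: 29.8
```

Run:
```python
from h import *
o=env.get_obs(); print(o['time_s'],o['tool_pos'],o['tool_rot'],o['force'],o['wrist_torque'],o['grip_width'],o['qpos'].round(1))
```

```text
14.5 [ 0.59217255 -0.04406683  0.08675157] [ 1.79902604e+02 -9.28131908e-02  2.84759999e+01] [ 1.85146332 -1.02090687 -1.65668155] [-0.18352438 -0.76167697  0.02332751] 0.011327384369688262 [-40.7  24.2  52.2 102.1 -21.1  63.9 -43. ]
```

>>> {"api": "apply_moves", "payload": {"moves": [[0, 0, 0, 0, 0, 0.02, 0], [0, 0, 0, 0, 0, 0.04, 0], [0, 0, 0, 0, 0, 0.06, 0], [0, 0, 0, 0, 0, 0.06, 0]]}}

```text
time_s: 14.9
tool_pos: [0.592, -0.0442, 0.0868]
tool_rot: [179.9, -0.1, 23.1]
force: [5.5, -0.6, -2.8]
grip_width: 0.0119
grasp_force: 30.0
```

Run:
```python
from h import *
o=env.get_obs(); print(o['time_s'],o['tool_pos'],o['tool_rot'],o['force'],o['wrist_torque'],o['grip_width'],o['qpos'].round(1))
```

```text
14.9 [ 0.5919546  -0.0442103   0.08683521] [ 1.79938957e+02 -9.45730295e-02  2.31144299e+01] [ 5.53609519 -0.62071363 -2.79236881] [-0.27709964 -1.19273021 -0.04411864] 0.011921443374285351 [-41.4  24.6  53.3 102.2 -21.7  64.1 -47.8]
```

>>> {"api": "apply_moves", "payload": {"moves": [[0, 0, 0, 0, 0, 0.015, 0], [0, 0, 0, 0, 0, 0.03, 0], [0, 0, 0, 0, 0, 0.04, 0], [0, 0, 0, 0, 0, 0.04, 0]]}}

```text
time_s: 15.3
tool_pos: [0.592, -0.0442, 0.0868]
tool_rot: [179.9, -0.1, 19.7]
force: [6.1, -0.8, -3.9]
grip_width: 0.0119
grasp_force: 30.2
```

Run:
```python
from h import *
o=env.get_obs(); print(o['time_s'],o['tool_pos'],o['tool_rot'],o['force'],o['wrist_torque'],o['grip_width'],o['qpos'].round(1))
```

```text
15.3 [ 0.59201584 -0.04422582  0.08684983] [ 1.79934556e+02 -1.02811941e-01  1.97123875e+01] [ 6.09952688 -0.80025477 -3.86651835] [-0.33176537 -1.21557631  0.17093399] 0.01187828701441552 [-41.9  24.8  54.  102.2 -22.2  64.2 -50.9]
```

>>> {"api": "apply_moves", "payload": {"moves": [[0, 0, 0, 0, 0, 0.015, 0], [0, 0, 0, 0, 0, 0.03, 0], [0, 0, 0, 0, 0, 0.04, 0], [0, 0, 0, 0, 0, 0.04, 0]]}}

```text
time_s: 15.7
tool_pos: [0.5921, -0.0442, 0.0869]
tool_rot: [179.9, -0.1, 16.4]
force: [5.3, -1.5, -2.6]
grip_width: 0.0117
grasp_force: 30.8
```

Run:
```python
from h import *
o=env.get_obs(); print(o['time_s'],o['tool_pos'],o['tool_rot'],o['force'],o['wrist_torque'],o['grip_width'],o['qpos'].round(1))
```

```text
15.7 [ 0.59205036 -0.0442229   0.08685282] [ 1.79916774e+02 -9.51450625e-02  1.63554836e+01] [ 5.33729402 -1.5248375  -2.56100539] [-0.37865598 -1.20503308  0.58247388] 0.011715514355796043 [-42.4  25.1  54.7 102.2 -22.6  64.3 -53.9]
```

>>> {"api": "apply_moves", "payload": {"moves": [[0, 0, 0, 0, 0, 0.01, 0], [0, 0, 0, 0, 0, 0.01, 0], [0, 0, 0, 0, 0, 0.01, 1], [0, 0, 0, 0, 0, 0.01, 1], [0, 0, 0, 0, 0, 0.01, 1], [0, 0, 0, 0, 0, 0.01, 1], [0, 0, 0, 0, 0, 0.01, 1], [0, 0, -0.2, 0, 0, 0.01, 1], [0, 0, -0.4, 0, 0, 0.01, 1], [0, 0, -0.6, 0, 0, 0.01, 1], [0, 0, -0.6, 0, 0, 0.01, 1], [0, 0, -0.6, 0, 0, 0.01, 1]]}}

```text
time_s: 16.9
tool_pos: [0.5914, -0.0441, 0.2072]
tool_rot: [-180.0, -0.1, 15.4]
force: [-1.0, 0.1, -0.4]
grip_width: 0.0829
grasp_force: 0.0
```

Run:
```python
from h import *
import pickle
o=env.get_obs(); print(o['time_s'],o['tool_pos'],o['tool_rot'],o['force'])
im=viewer.read_camera('wrist'); c=viewer.get_calibration('wrist'); pickle.dump(c,open('c6.pkl','wb')); save(im,'w6.png')
X=np.array([np.cos(np.radians(-6.3)),np.sin(np.radians(-6.3)),0]); s=np.array([.5917,-.0437,0])
print(to_px(c,s-.11*X+[0,0,.102]),to_px(c,s+[0,0,.1075]),to_px(c,s+[0,0,.079]))
```

```text
16.9 [ 0.5913803  -0.04411032  0.20720991] [-1.79982017e+02 -8.66013969e-02  1.54266314e+01] [-0.9611682   0.06176511 -0.4335784 ]
[232.88386199 320.65495904] [278.16719502 214.64119332] [278.11610104 204.6847853 ]
```

View pics/w6.png

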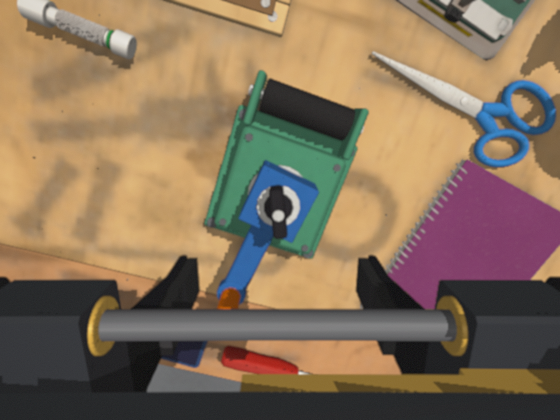

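Run:
```python
from h import *
import pickle
c=pickle.load(open('c6.pkl','rb')); im=cv2.imread('pics/w6.png')[:,:,::-1].astype(int)
r,g,b=im[...,0],im[...,1],im[...,2]
blue=(b>r+40)&(b>g+25)
# arm centre line at z=.061: fit over rows 248..280
ys,xs=np.nonzero(blue); k=(ys>245)&(ys<285)&(xs>205)&(xs<275); 
P=np.array([to_world(c,(x,y),.061)[:2] for x,y in zip(xs[k],ys[k])])
s=np.array([.5917,-.0437]); d=P.mean(0)-s; print('arm yaw',np.degrees(np.arctan2(-d[1],-d[0])),P.mean(0))
# hub top edges
m=(blue&(np.arange(420)[:,None]<245)).astype(np.uint8); cn=max(cv2.findContours(m,0,2)[0],key=cv2.contourArea)
W=np.array([to_world(c,p[0],.079)[:2] for p in cn],np.float32); print('hub rect',cv2.minAreaRect(W*1000))
dark=(im.max(2)<50); sub=np.zeros_like(dark); sub[180:245,255:302]=True
ys,xs=np.nonzero(dark&sub); A=np.array([to_world(c,(x,y),.1075)[:2] for x,y in zip(xs,ys)])
u=np.linalg.svd(A-A.mean(0))[2][0]; print('wing yaw',np.degrees(np.arctan2(u[1],u[0]))%180,A.mean(0),len(A))
save(cv2.resize(im[150:320,190:370].astype(np.uint8),None,fx=4,fy=3.5,interpolation=cv2.INTER_CUBIC),'w6c.png')
```

```text
arm yaw -10.90816598733635 [ 0.51804313 -0.02950503]
hub rect ((706.048095703125, -205.2777862548828), (56.81376266479492, 67.67874908447266), 70.69759368896484)
wing yaw 19.899389722873565 [ 0.59575224 -0.04201666] 678
```

View pics/w6c.png

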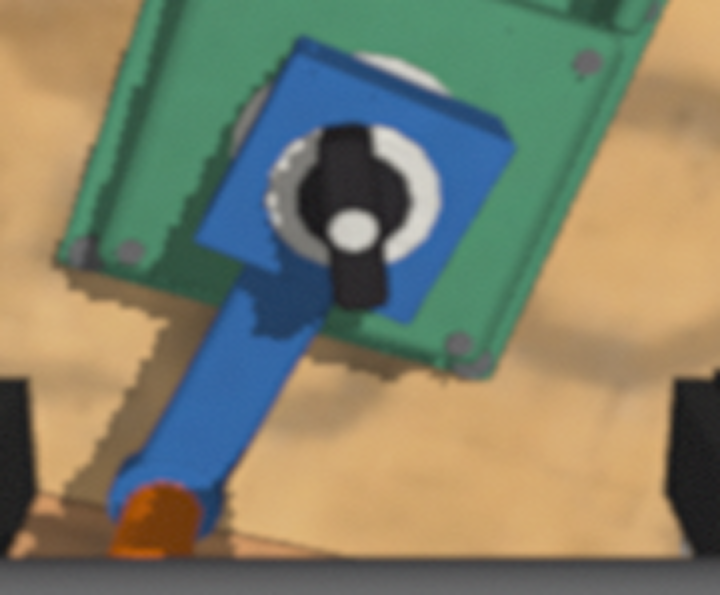

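```bash
python3 -c "
from h import *
print(env.sign_off())"
```

```text
the job is handed in; nothing more can be done
None
```

I put the lever on the spline nearest the red mark, lowered it to seat height, turned the knob to its stop (about 2.6 rad), backed the gripper clear and handed the job in at about 17 s; the lever turned about 4° clockwise within the spline play as the knob tightened (arm now about 7° off the mark), and I did not re-check that it sits flat after tightening.

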